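# Open a dowel-pin dispenser and hold its spring gate at the mark

### The job

The dowel-pin dispenser on the bench has jammed and I need to rake it clear from above with its gate open. Lift the loose lid off the steel hopper by its knob and set it down gently, knob up, flat on the bare plywood board; then pull the spring-return gate out by its upright wooden knob until the gate's front end is level with the pair of upright steel marks, and keep it there: finish while still holding the gate at the marks with the gripper. Leave everything else on the bench as it is.

Things in the scene. Friction and masses are not known exactly. Their poses are not given: they have to be found in the camera images.
- dispenser: dowel-pin dispenser, fixed: wooden stand 140 x 140, 60 tall, with a round steel hopper 104 across, rim 190 above the bench. Origin: under the hopper's centre, on the bench. Its -x axis is the gate's pulling direction (roughly to the robot's right). A wooden tongue 70 wide, top 30 above the bench, runs along -x to 280 from the origin, under the gate. Low catch tray on its -y side, to 117
- lid: loose round steel lid, 114 across, about 180 g, with a turned wooden knob; starts on the hopper. Origin: centre of its underside, which is a plug 84 across and 8 deep (loose in the hopper's 96 mouth); above it the disc, 6 thick; the knob rises from 14 to 56 above the origin. z points up through the knob
- lid_knob (a point): centre of the lid knob's head, 42 above the lid's origin: head 32 across, 24 tall, on a 16 neck; grip it here from above in any direction
- gate (a joint): how far the gate is pulled out, in m: 0 home, 0.09 fully out. A spring draws it home: about 4 N at home, plus 0.8 N for every 10 mm; it snaps back if let go. The gate is a flat steel bar 34 wide, 8 thick, lying on the tongue, its top 39 above the bench
- gate_knob (a point): centre of the head of the upright turned wooden knob on the gate: head 32 across, 27 tall, on a 16 neck; 71 above the bench, knob top 86. At home it is 150 from the dispenser's origin along the dispenser's -x. Moves with the gate; grip it from above in any direction
- gate_front (a point): middle of the top edge of the gate's square front end, 20 ahead of the knob's axis in the pulling direction. Moves with the gate. It must come level with the marks
- marker: pair of upright dark steel plates, each 4 thick, 30 wide, 16 tall, fixed across the tongue one either side of the gate. Origin: midway between them, on the tongue's top; axes parallel to the dispenser's. The gate's front end is level with the marks when gate_front lies at x = 0 in this frame. It is 40 to 75 mm of pull from home
- board: bare square plywood board 180 x 180, 12 thick, fixed on the bench, to the robot's left or right; origin under its centre
- tool_tray: wooden tray 180 x 180, 35 tall, with tools in it, fixed, on the other side from the board; origin under its centre
- mallet: joiner's mallet lying on the bench between the robot and the dispenser, wooden head 100 x 60 x 60, round handle; 220 long; origin on the bench, under the handle's axis, 30 from the head
- chisel: slim hand tool with dark wooden handle, 200 long, lying on the bench between the robot and the dispenser; origin under its middle
- glue: white plastic glue bottle, 60 across, 170 tall, standing beyond the dispenser on its left; origin under its centre
- tin: open dark steel cup 60 across, 60 tall, standing beyond the end of the tongue; origin under its centre
- plane: small steel hand plane with two wooden handles, 160 x 50, 80 tall, far right of the bench; origin under its centre
- offcut: block of pale wood 100 x 60 x 22, far left of the bench; origin under its centre
- turned_handle: turned wooden handle standing on end, 34 across, 100 tall, beyond the dispenser; origin under its centre
Things that resemble listed ones, but are neither listed nor needed, are in the scene too. Several things have the shape of the lid; the one meant has the colours described above.

How it is judged:
By the outcome, as a careful person would: the job done as asked, in the order asked, and still so for the second after the job is handed in, while the arm keeps its last pose, push and grip.
It also fails if it takes over 56 s, if anything falls off the work surface, if the arm or the gripper's body presses on something with over 40 N, if the wrist force passes 120 N, or if a joint passes its speed limit or range.

### The arm

A 7-joint arm with a two-finger parallel gripper is mounted at the origin on the work surface. World frame = base frame: x ahead of the robot, y to its left, z up, the work surface at z = 0. Lengths are in m, angles in degrees, forces in N, time in s.
With the tool pointing down it reaches from about 0.425 to 0.975 m from the base axis. Payload 16.7 kg.
Tool frame: the origin (TCP) lies midway between the tips of the shut fingers; the grasp point (between the pads) lies 19 mm behind it; z points along the fingers, y is the line along which they close (so a half turn about z gives the same grasp; the last joint's range is limited). The gripper opens to 85 mm and grips with 20 to 120 N. Pads are 22 mm wide; open, the fingers measure 114 mm over their backs; the gripper's body (76 mm by 85 mm) begins 54 mm behind the grasp point. The pads swing forward as they close: fully open they stand 13 mm farther back than shut.
Start: joints at [67.065, 24.414, 4.234, 92.017, -1.954, 63.644, -3.845], TCP at [0.167, -0.654, 0.231] pointing down, gripper open.
Joint ranges: [-163.25, 163.25], [-28.42, 122.38], [-70.27, 78.77], [12.13, 141.07], [-58.53, 238.53], [9.26, 117.41], [-156.51, 156.51]. Speed limits (degrees/s): [108.29, 108.29, 136.94, 136.94, 172.46, 172.46, 172.46].

### API

Orientations are given as a 3x3 rotation matrix whose columns are the frame's x, y, z axes.
In Python, from rig import env gives the robot as it stands.
- The arm moves only by the tool drive_tool, never from a script. Its argument "moves" is a list of rows, each a list of 6 numbers: the shift along the world's x, y, z in m, then the turn, a rotation vector about the world's x, y, z in degrees. A call has 1 to 20 rows; each row is the pose to reach, as a shift and turn from the pose commanded when the call began; what a row does not reach only later rows make up. A row lasts 1/12 s, in which the tool goes at most 41.7 mm and 7.16 degrees, less where a joint would pass 70% of its speed; a pose out of reach is approached as far as the arm can. A call with a gripper value outside its range is refused whole. "jaw" is the finger opening in m, from 0 to 0.0854, set as the call begins (left out, the last holds). The fingers move at their own pace and stop on an object; "force" is the grip in N (left out, the last holds). Time passes only in rows, so rows that repeat a pose let the fingers close. It gives the time, the measured TCP pose, the force, the opening and the grip force at its end, in the units of the state.
- env.get_obs(): the state, without advancing time (a new reading comes with each control period).
- env.snapshot(name): name is "scene" or "top" or "wrist"; returns the picture (420x560x3 uint8, blue, green, red); there is no depth.
- env.camera_params(name): a dict with "mtx" (3x3 intrinsics, pixels), "R" (3x3) and "t" (3): a world point X has camera coordinates R X + t. Camera axes: x right, y down, z forward; pixel columns grow to the right and rows downward; lengths in m; the calibration is good to about 2 mm. A picture is of the moment at which its call begins: read the wrist's pose just before it. camera_params takes no time and is no camera call; for the wrist camera it gives the pose at the moment of the call.
- env.hand_in(): hands the job in; it is judged then, once.
Trained networks look in the newest picture that a camera, given by its name, has taken for a name from the list of things; names that differ only in an ending like _2 or _b are one class to them, and where a whole thing is asked for, a point or a joint stands for the part that bears it (a point fixed in the world has none). Each returns a list of dicts, best first, with "p" (0 to 1); they miss things now and then, are a little off and sometimes report something else, mostly with a low value. They report only what shows in the picture. A call takes as long as a camera call. They do not tell look-alikes from the thing itself.
- env.search_frame(name, camera): "position" ([column, row] in pixels, amid what is visible of it).
- env.regions_of(name, camera): "mask" (420x560 bool, what is visible of it) and "position" ([column, row] in pixels, amid what is visible of it).
- env.landmark_of(name, camera): "position" ([column, row] in pixels: a listed point, or the origin of a listed thing).
The state is a dict: "time_s": time; "joint_pos": joint angles; "joint_vel": joint speeds; "joint_efforts": joint torques, N m; "tcp_pos": TCP position; "tcp_rot": TCP orientation; "ft_force": force on the tool from outside, world axes, zero at the start; "moment": the same for the moment, N m; "opening": finger opening in m; "gripper_force": force on a finger pad.
Only numpy, scipy, OpenCV 4.12 (cv2) and the standard library are available. Lean on these libraries where they do the work, as an engineer would, in place of code of your own. Each camera call takes 0.05 s, during which the arm holds its last target. There are 200 camera calls.

## Working session

There is one attempt and no reset: what is moved stays moved. The work goes in short steps, Python scripts to look and compute and a tool call to move; the robot and the scene stay as the last step left them, time stands still between calls to the robot, and variables do not carry over. Pictures are saved under pics/ and viewed, at most 10 in all, crops included, and the job is handed in when it is done.

Besides the shell and the picture viewer there is one more tool, called after ">>>" by a JSON object that holds its "name" and its "arguments". drive_tool: Moves the arm, as the interface text tells. Its arguments: {"type":"object","properties":{"moves":{"type":"array","items":{"type":"array","items":{"type":"number"}}},"jaw":{"type":"number"},"force":{"type":"number"}},"required":["moves"]}

```bash
ls; mkdir -p pics
cat > h.py <<'E'
import numpy as np, cv2
from rig import env
def ray(cam,px,P=None):
    P=P or env.camera_params(cam); M=np.array(P["mtx"]);R=np.array(P["R"]);t=np.array(P["t"])
    d=R.T@np.linalg.solve(M,[px[0],px[1],1]); return -R.T@t,d
def atz(cam,px,z,P=None):
    c,d=ray(cam,px,P); return c+d*(z-c[2])/d[2]
def proj(cam,X,P=None):
    P=P or env.camera_params(cam); q=np.array(P["mtx"])@(np.array(P["R"])@np.array(X)+np.array(P["t"])).reshape(3); return q[:2]/q[2]
def tri(cams,pxs):
    A=np.zeros((3,3));b=np.zeros(3)
    for c,p in zip(cams,pxs):
        o,d=ray(c,p);d/=np.linalg.norm(d);Q=np.eye(3)-np.outer(d,d);A+=Q;b+=Q@o
    return np.linalg.solve(A,b)
E
python3 - <<'E'
from h import *
np.set_printoptions(precision=4,suppress=True)
for c in ["scene","top"]:
    im=env.snapshot(c); cv2.imwrite(f"pics/{c}0.png",im)
    P=env.camera_params(c); print(c,-np.array(P["R"]).T@np.array(P["t"]))
    for n,z in dict(lid_knob=.182+.042,gate_knob=.071,gate_front=.039,marker=.030,board=0,dispenser=0,lid=.182).items():
        for r in env.landmark_of(n,c)[:4]: print(c,n,round(r["p"],2),np.array(r["position"]),atz(c,r["position"],z))
o=env.get_obs(); print(o["time_s"],o["tcp_pos"],o["tcp_rot"])
E
```

```text
pics
scene [ 1.1147 -0.5507  0.8769]
scene lid_knob 0.9 [317.6 178.1] [0.5383 0.0919 0.224 ]
scene lid_knob 0.66 [335.3 307.9] [ 0.8203 -0.159   0.224 ]
scene gate_knob 0.64 [274.5 258.6] [ 0.5527 -0.0653  0.071 ]
scene gate_knob 0.36 [258.9 285.4] [ 0.5893 -0.1468  0.071 ]
scene gate_front 0.97 [270.6 275.2] [ 0.5641 -0.0895  0.039 ]
scene marker 0.56 [260.  287.6] [ 0.5695 -0.1287  0.03  ]
scene board 0.71 [369.7 180.7] [0.4646 0.4214 0.    ]
scene dispenser 0.88 [313.8 246.4] [0.5436 0.0844 0.    ]
scene dispenser 0.31 [224.6 240.3] [ 0.3579 -0.0759  0.    ]
scene lid 0.83 [320.9 194.4] [0.5519 0.0917 0.182 ]
scene lid 0.58 [319.7 164.7] [0.4648 0.1795 0.182 ]
scene lid 0.18 [370.8 184.2] [0.6104 0.2104 0.182 ]
top [0.3444 0.0127 1.431 ]
top lid_knob 0.8 [237.1 196.5] [0.5561 0.0756 0.224 ]
top lid_knob 0.61 [286.3 147.4] [ 0.6842 -0.0492  0.224 ]
top lid_knob 0.61 [134.1 305. ] [0.288  0.3231 0.224 ]
top gate_knob 0.58 [289.3 204.5] [ 0.5602 -0.0647  0.071 ]
top gate_front 0.61 [297.7 202.8] [ 0.5704 -0.091   0.039 ]
top marker 0.6 [313.6 205.3] [ 0.5645 -0.1382  0.03  ]
top marker 0.24 [236.2 198.8] [0.5833 0.0883 0.03  ]
top board 0.56 [121.7 232. ] [0.4886 0.4254 0.    ]
top dispenser 0.85 [241.  209.4] [0.5565 0.0753 0.    ]
top lid 0.91 [236.5 199.1] [0.5566 0.0793 0.182 ]
top lid 0.57 [283.2 148.5] [ 0.6929 -0.0432  0.182 ]
0.8 [ 0.1675 -0.6539  0.2314] [[ 0.9687  0.2481  0.    ]
 [ 0.2481 -0.9687 -0.    ]
 [ 0.      0.     -1.    ]]
```

View pics/scene0.png

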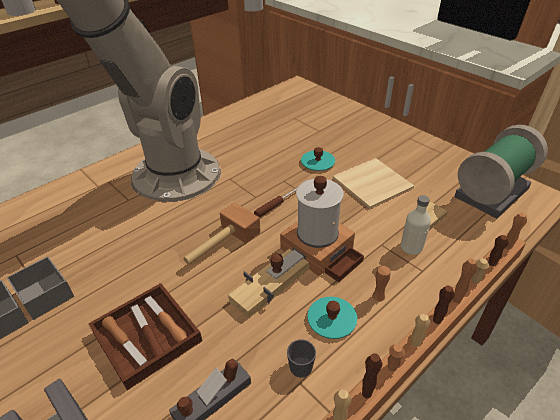

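View pics/top0.png

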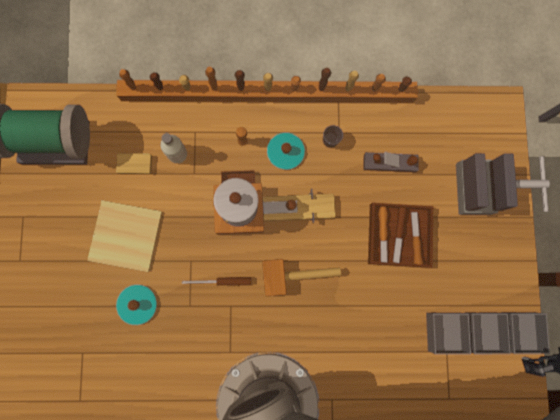

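The scene shows the steel hopper with its lid at scene (319,190) / top (236,200), and the gate knob at top (290,205). The marks are at top (313,193) and (313,211), and the board is centred near top (125,236). The two teal lids are decoys.

>>> {"name": "drive_tool", "arguments": {"moves": [[0.02,0.04,0.1,0,0,0],[0.03,0.08,0.17,0,0,0],[0.05,0.12,0.18,0,0,0],[0.38,0.68,0.18,0,0,0],[0.38,0.68,0.18,0,0,0],[0.38,0.68,0.18,0,0,0],[0.38,0.68,0.18,0,0,0],[0.38,0.68,0.18,0,0,0],[0.38,0.68,0.18,0,0,0],[0.38,0.68,0.18,0,0,0],[0.38,0.68,0.18,0,0,0],[0.38,0.68,0.18,0,0,0],[0.38,0.68,0.18,0,0,0],[0.38,0.68,0.18,0,0,0],[0.38,0.68,0.18,0,0,0],[0.38,0.68,0.18,0,0,0],[0.38,0.68,0.18,0,0,0],[0.38,0.68,0.18,0,0,0],[0.38,0.68,0.18,0,0,0],[0.38,0.68,0.18,0,0,0]], "jaw": 0.085}}

```text
time_s: 2.47
tcp_pos: [0.5426, 0.0185, 0.4108]
tcp_rot: [[0.969, 0.248, 0.001], [0.248, -0.969, -0.0], [0.001, 0.0, -1.0]]
ft_force: [0.6, -0.5, 0.1]
opening: 0.0847
gripper_force: 0.0
```

Run:
```python
from h import *
np.set_printoptions(precision=4,suppress=True)
P=env.camera_params("wrist"); im=env.snapshot("wrist"); cv2.imwrite("pics/w1.png",im)
print(-np.array(P["R"]).T@np.array(P["t"]))
for n,z in dict(lid_knob=.224,lid=.182,gate_knob=.071,gate_front=.039,marker=.030,dispenser=0).items():
    for r in env.landmark_of(n,"wrist")[:3]: print(n,round(r["p"],2),np.array(r["position"]),atz("wrist",r["position"],z,P))
```

```text
[0.6202 0.0379 0.5545]
lid_knob 0.73 [  9.6 264.6] [0.3954 0.2553 0.224 ]
lid_knob 0.66 [375.3  16.5] [ 0.6949 -0.0234  0.224 ]
lid_knob 0.64 [212.1 155. ] [0.5523 0.0821 0.224 ]
lid 0.95 [214.8 149.7] [0.5496 0.0861 0.182 ]
lid 0.74 [364.8  20.2] [ 0.6992 -0.023   0.182 ]
gate_knob 0.87 [343.3 159. ] [ 0.5588 -0.0663  0.071 ]
gate_front 0.58 [354.5 157.9] [ 0.5601 -0.088   0.039 ]
gate_front 0.41 [345.5 156. ] [ 0.5595 -0.0749  0.039 ]
marker 0.5 [470.4  21.4] [ 0.7638 -0.1796  0.03  ]
```

View pics/w1.png

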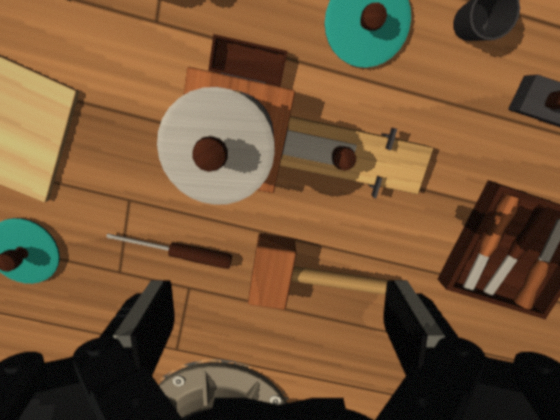

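The wrist view shows the lid disc centred at (216,146) with its knob at (210,154), and the gate knob at (344,158). The marks are at (391,139) and (379,187), and the board's edge is at the left. Next I'll refine these with masks.

Run:
```python
from h import *
np.set_printoptions(precision=4,suppress=True)
def masks(n,c):
    env.snapshot(c); return [r for r in env.regions_of(n,c) if r["p"]>.3][:3]
def rect(m):
    cs,_=cv2.findContours(m.astype(np.uint8),cv2.RETR_EXTERNAL,cv2.CHAIN_APPROX_NONE); return max(cs,key=cv2.contourArea)
for c in ["wrist","top","scene"]:
    P=env.camera_params(c)
    for r in masks("lid",c):
        k=rect(r["mask"]); W=np.array([atz(c,p[0],.196,P)[:2] for p in k]).astype(np.float32)
        print(c,"lid",round(r["p"],2),r["position"],cv2.minEnclosingCircle(W))
    for r in masks("gate_knob",c):
        k=rect(r["mask"]);  print(c,"gate",round(r["p"],2),r["position"],cv2.boundingRect(k))
    if c!="wrist":
      for r in masks("board",c):
        k=rect(r["mask"]); W=np.array([atz(c,p[0],.012,P)[:2] for p in k]).astype(np.float32)
        print(c,"board",round(r["p"],2),cv2.minAreaRect(W))
P=env.camera_params("wrist"); im=cv2.imread("pics/w1.png")
# dark plates near marks
crop=im[115:205,340:440]; m=(crop.max(2)<85).astype(np.uint8)
n,l,s,ce=cv2.connectedComponentsWithStats(m)
for i in range(1,n):
    if s[i,4]>15: print("dark",s[i]+[340,115,0,0,0],ce[i]+[340,115],atz("wrist",ce[i]+[340,115],.038,P))
cv2.imwrite("pics/c1.png",cv2.resize(im[80:220,150:450],None,fx=2.6,fy=2.6,interpolation=cv2.INTER_CUBIC))
```

```text
wrist lid 0.92 [211.0, 141.8] ((0.5539740920066833, 0.08352487534284592), 0.05737625062465668)
wrist lid 0.76 [22.7, 249.8] ((0.3953501582145691, 0.2584436535835266), 0.03903324529528618)
wrist lid 0.7 [363.0, 24.1] ((0.6957362294197083, -0.0241865087300539), 0.03826550394296646)
wrist gate 0.73 [319.4, 148.3] (281, 129, 74, 40)
top lid 0.95 [224.1, 201.5] ((0.5455771684646606, 0.09653283655643463), 0.05220569670200348)
top lid 0.7 [137.9, 305.2] ((0.2885031998157501, 0.32595908641815186), 0.05073321610689163)
top board 0.85 ((0.47749724984169006, 0.41250962018966675), (0.18762315809726715, 0.1843193769454956), 79.69515228271484)
scene lid 0.84 [316.5, 158.4] ((0.4548579156398773, 0.1830805540084839), 0.05344478040933609)
scene lid 0.8 [333.1, 317.6] ((0.8158836960792542, -0.16120977699756622), 0.04575309902429581)
scene lid 0.68 [320.9, 194.2] ((0.5557631254196167, 0.08225499838590622), 0.061886176466941833)
scene gate 0.67 [280.4, 263.8] (268, 251, 35, 27)
scene board 0.96 ((0.48188427090644836, 0.41101130843162537), (0.18607249855995178, 0.18448840081691742), 79.79953002929688)
scene board 0.36 ((0.36252304911613464, -0.06442338228225708), (0.14078645408153534, 0.2618115544319153), 23.671520233154297)
dark [340 125  17   6  42] [347.3571 127.9762] [ 0.5962 -0.0675  0.038 ]
dark [382 128  17  21 141] [390.2766 138.0142] [ 0.598  -0.1292  0.038 ]
dark [340 145  17  25 345] [346.6493 157.2435] [ 0.5574 -0.0789  0.038 ]
dark [431 150   7  12  36] [433.8333 155.1111] [ 0.5908 -0.1965  0.038 ]
dark [370 177  12  20 103] [375.8544 186.301 ] [ 0.5278 -0.1325  0.038 ]
dark [340 179  21  11 104] [348.3462 183.6154] [ 0.5216 -0.0928  0.038 ]
dark [340 188   7   6  25] [342.16 191.28] [ 0.5085 -0.0877  0.038 ]
dark [420 187   6   5  22] [422.5    189.2727] [ 0.5404 -0.1993  0.038 ]
dark [384 189   8   6  30] [387.1333 191.4   ] [ 0.5246 -0.1508  0.038 ]
```

View pics/c1.png

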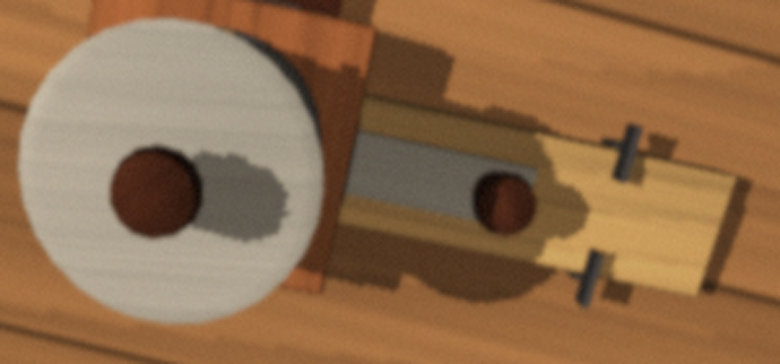

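Crop: the lid is concentric with the hopper, the gate knob is at (504,202), and the plates are at (628,152) and (591,278). I'll go above the lid knob.

>>> {"name": "drive_tool", "arguments": {"moves": [[0.0055,0.0565,0,0,0,0],[0.0055,0.0565,0,0,0,0],[0.0055,0.0565,-0.04,0,0,0],[0.0055,0.0565,-0.08,0,0,0],[0.0055,0.0565,-0.115,0,0,0],[0.0055,0.0565,-0.14,0,0,0],[0.0055,0.0565,-0.14,0,0,0],[0.0055,0.0565,-0.14,0,0,0]]}}

```text
time_s: 4.28
tcp_pos: [0.5473, 0.0732, 0.2701]
tcp_rot: [[0.969, 0.248, -0.002], [0.248, -0.969, 0.0], [-0.002, -0.001, -1.0]]
ft_force: [-0.2, 0.1, 0.4]
opening: 0.0851
gripper_force: 0.0
```

>>> {"name": "drive_tool", "arguments": {"moves": [[0.0055,0.009,-0.01,0,0,0],[0.0055,0.009,-0.03,0,0,0],[0.0055,0.009,-0.05,0,0,0],[0.0055,0.009,-0.06,0,0,0],[0.0055,0.009,-0.064,0,0,0],[0.0055,0.009,-0.064,0,0,0]]}}

```text
time_s: 4.78
tcp_pos: [0.5535, 0.0822, 0.2069]
tcp_rot: [[0.969, 0.248, 0.0], [0.248, -0.969, 0.0], [0.0, -0.0, -1.0]]
ft_force: [0.3, 0.6, 0.1]
opening: 0.0852
gripper_force: 0.0
```

>>> {"name": "drive_tool", "arguments": {"moves": [[0,0,0,0,0,0],[0,0,0,0,0,0],[0,0,0,0,0,0],[0,0,0,0,0,0],[0,0,0,0,0,0],[0,0,0,0,0,0],[0,0,0,0,0,0],[0,0,0,0,0,0]], "jaw": 0.02, "force": 40}}

```text
time_s: 5.45
tcp_pos: [0.5533, 0.0823, 0.207]
tcp_rot: [[0.969, 0.248, 0.001], [0.248, -0.969, 0.0], [0.001, 0.0, -1.0]]
ft_force: [-2.6, -0.9, 8.5]
opening: 0.0296
gripper_force: 38.9
```

>>> {"name": "drive_tool", "arguments": {"moves": [[0,0,0.005,0,0,0],[0,0,0.015,0,0,0],[0,0,0.03,0,0,0],[0,0,0.05,0,0,0],[0,0,0.065,0,0,0],[0,0,0.07,0,0,0],[0,0,0.07,0,0,0]]}}

```text
time_s: 6.03
tcp_pos: [0.5536, 0.0823, 0.2777]
tcp_rot: [[0.969, 0.248, 0.002], [0.248, -0.969, 0.0], [0.002, 0.0, -1.0]]
ft_force: [1.2, -0.0, -2.7]
opening: 0.0298
gripper_force: 39.7
```

Run:
```python
from h import *
im=np.hstack([env.snapshot("scene")[80:300,200:480],env.snapshot("wrist")[100:320,120:440]]); cv2.imwrite("pics/l1.png",im)
o=env.get_obs(); print(o["ft_force"],o["opening"],o["tcp_pos"])
```

```text
[ 0.47790691 -0.04553734 -3.2148246 ] 0.028749891991489 [0.55278955 0.08199097 0.27571555]
```

View pics/l1.png

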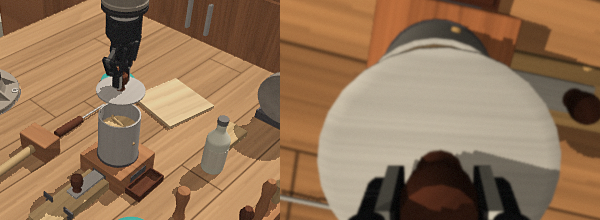

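The lid came up level in the fingers, and the hopper is open at left (118,118). Carrying it to the board.

>>> {"name": "drive_tool", "arguments": {"moves": [[-0.005,0.025,0,0,0,0],[-0.012,0.055,0,0,0,0],[-0.02,0.09,0,0,0,0],[-0.028,0.125,0,0,0,0],[-0.036,0.16,0,0,0,0],[-0.044,0.195,0,0,0,0],[-0.052,0.23,-0.02,0,0,0],[-0.06,0.265,-0.045,0,0,0],[-0.067,0.3,-0.075,0,0,0],[-0.071,0.32,-0.105,0,0,0],[-0.073,0.33,-0.135,0,0,0],[-0.073,0.33,-0.165,0,0,0],[-0.073,0.33,-0.19,0,0,0],[-0.073,0.33,-0.205,0,0,0],[-0.073,0.33,-0.215,0,0,0],[-0.073,0.33,-0.22,0,0,0],[-0.073,0.33,-0.22,0,0,0],[-0.073,0.33,-0.22,0,0,0]], "force": 60}}

```text
time_s: 7.63
tcp_pos: [0.4806, 0.4124, 0.0572]
tcp_rot: [[0.969, 0.248, 0.001], [0.248, -0.969, 0.001], [0.001, -0.001, -1.0]]
ft_force: [0.1, -0.0, -1.9]
opening: 0.0291
gripper_force: 59.5
```

Run:
```python
from h import *
im=env.snapshot("scene")[90:240,270:470]; cv2.imwrite("pics/l2.png",cv2.resize(im,None,fx=3,fy=3))
o=env.get_obs(); print(o["ft_force"],o["opening"],o["tcp_pos"])
```

```text
[-0.78395079  0.47260738 -2.60119854] 0.028981691931938797 [0.48073807 0.41257879 0.05750313]
```

View pics/l2.png

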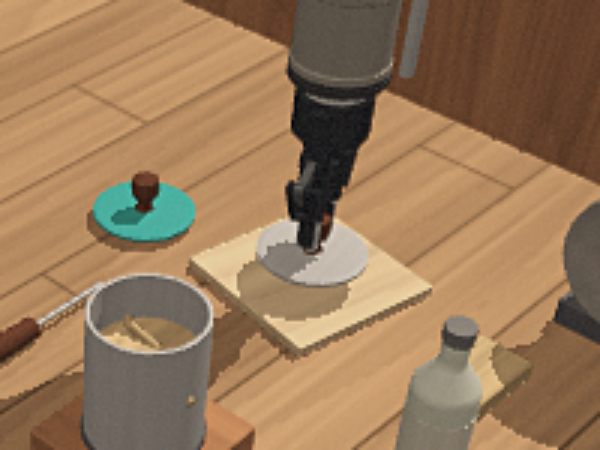

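The lid hangs level over the board's centre. Lowering it slowly.

>>> {"name": "drive_tool", "arguments": {"moves": [[0,0,-0.004,0,0,0],[0,0,-0.008,0,0,0],[0,0,-0.011,0,0,0],[0,0,-0.013,0,0,0],[0,0,-0.015,0,0,0],[0,0,-0.0165,0,0,0],[0,0,-0.018,0,0,0],[0,0,-0.018,0,0,0]]}}

```text
time_s: 8.35
tcp_pos: [0.4799, 0.4121, 0.0378]
tcp_rot: [[0.969, 0.248, -0.0], [0.248, -0.969, -0.0], [-0.0, 0.0, -1.0]]
ft_force: [0.0, -0.4, -1.4]
opening: 0.0289
gripper_force: 59.5
```

>>> {"name": "drive_tool", "arguments": {"moves": [[0,0,-0.0005,0,0,0],[0,0,-0.001,0,0,0],[0,0,-0.001,0,0,0],[0,0,-0.001,0,0,0]]}}

```text
time_s: 8.68
tcp_pos: [0.4801, 0.4122, 0.0373]
tcp_rot: [[0.969, 0.248, 0.0], [0.248, -0.969, 0.0], [0.0, -0.0, -1.0]]
ft_force: [-0.1, -0.3, -1.2]
opening: 0.0291
gripper_force: 59.6
```

>>> {"name": "drive_tool", "arguments": {"moves": [[0,0,-0.0005,0,0,0],[0,0,-0.001,0,0,0],[0,0,-0.0015,0,0,0],[0,0,-0.0015,0,0,0]]}}

```text
time_s: 9.02
tcp_pos: [0.4802, 0.4122, 0.0371]
tcp_rot: [[0.969, 0.248, 0.001], [0.248, -0.969, -0.0], [0.001, 0.0, -1.0]]
ft_force: [-7.0, -8.3, 21.6]
opening: 0.029
gripper_force: 61.8
```

It has touched down. I'll relieve the push, then release.

>>> {"name": "drive_tool", "arguments": {"moves": [[0,0,0.001,0,0,0],[0,0,0.001,0,0,0]]}}

```text
time_s: 9.18
tcp_pos: [0.4803, 0.4122, 0.0372]
tcp_rot: [[0.969, 0.248, 0.001], [0.248, -0.969, 0.0], [0.001, -0.0, -1.0]]
ft_force: [-3.6, -2.1, 10.1]
opening: 0.0285
gripper_force: 60.7
```

>>> {"name": "drive_tool", "arguments": {"moves": [[0,0,0,0,0,0],[0,0,0,0,0,0],[0,0,0,0,0,0],[0,0,0,0,0,0],[0,0,0,0,0,0],[0,0,0,0,0,0],[0,0,0,0,0,0],[0,0,0.01,0,0,0],[0,0,0.03,0,0,0],[0,0,0.06,0,0,0],[0,0,0.1,0,0,0],[0,0,0.14,0,0,0],[0,0,0.18,0,0,0],[0,0,0.22,0,0,0],[0,0,0.25,0,0,0],[0,0,0.25,0,0,0]], "jaw": 0.085}}

```text
time_s: 10.52
tcp_pos: [0.481, 0.4142, 0.2944]
tcp_rot: [[0.969, 0.248, 0.007], [0.248, -0.969, 0.006], [0.008, -0.004, -1.0]]
ft_force: [-0.2, 0.3, -0.1]
opening: 0.0851
gripper_force: 0.0
```

>>> {"name": "drive_tool", "arguments": {"moves": [[0.005,-0.03,0,0,0,-4],[0.01,-0.07,0,0,0,-8],[0.015,-0.11,0,0,0,-12.4],[0.02,-0.15,0,0,0,-12.4],[0.02,-0.19,0,0,0,-12.4],[0.02,-0.23,0,0,0,-12.4],[0.03,-0.27,0,0,0,-12.4],[0.03,-0.31,0,0,0,-12.4],[0.04,-0.35,0,0,0,-12.4],[0.04,-0.39,0,0,0,-12.4],[0.05,-0.43,0,0,0,-12.4],[0.05,-0.47,0,0,0,-12.4],[0.05,-0.51,0,0,0,-12.4],[0.05,-0.534,0,0,0,-12.4],[0.05,-0.534,0,0,0,-12.4],[0.05,-0.534,0,0,0,-12.4],[0.05,-0.534,0,0,0,-12.4]]}}

```text
time_s: 11.93
tcp_pos: [0.53, -0.1209, 0.2871]
tcp_rot: [[0.999, 0.035, 0.0], [0.035, -0.999, 0.0], [0.0, -0.0, -1.0]]
ft_force: [0.1, 0.1, -0.2]
opening: 0.0846
gripper_force: 0.0
```

Run:
```python
from h import *
np.set_printoptions(precision=4,suppress=True)
P=env.camera_params("wrist"); im=env.snapshot("wrist"); np.save("w2.npy",im)
import pickle; pickle.dump(P,open("w2.pkl","wb"))
s=env.snapshot("scene")[90:240,300:440]; s=cv2.resize(s,(392,420),interpolation=cv2.INTER_CUBIC)
a=im[:, :400]
cv2.imwrite("pics/g1.png",np.hstack([a,s]))
o=env.get_obs(); print(o["tcp_pos"],-np.array(P["R"]).T@np.array(P["t"]))
for n,z in dict(gate_knob=.071,gate_front=.039,marker=.030).items():
    for r in env.landmark_of(n,"wrist")[:3]: print(n,round(r["p"],2),np.array(r["position"]),atz("wrist",r["position"],z,P))
```

```text
[ 0.5302 -0.1204  0.287 ] [ 0.6102 -0.1186  0.4308]
gate_knob 0.6 [220.6 142.8] [ 0.5602 -0.0639  0.071 ]
gate_front 0.96 [246.4 142. ] [ 0.5576 -0.0863  0.039 ]
marker 0.71 [243.7 287.8] [ 0.3785 -0.0839  0.03  ]
```

View pics/g1.png

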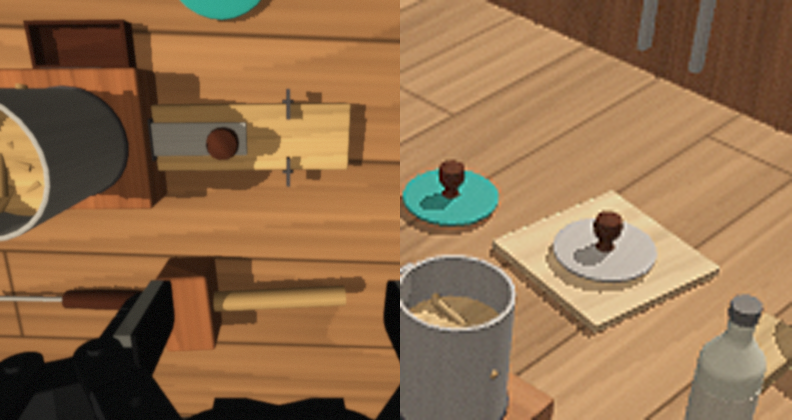

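The lid sits flat, knob up, on the board. The wrist view shows the gate's front edge at column ≈246 (rows 123-157), the gate knob at (221,143), and the plates at (289,102) and (288,171). Next I'll measure the pull distance.

Run:
```python
from h import *
import pickle
np.set_printoptions(precision=4,suppress=True)
im=np.load("w2.npy");P=pickle.load(open("w2.pkl","rb"))
g=cv2.GaussianBlur(cv2.cvtColor(im,cv2.COLOR_BGR2GRAY),(3,3),0).astype(float)
for r0,r1 in ((86,118),(158,188)):
    print("plate band",r0)
    for r in range(r0,r1,3):
        w=np.clip(g[r,280:298].max()*.75-g[r,280:298],0,None); 
        print(r,(w@np.arange(280,298)/w.sum()).round(2),int(g[r,280:298].min()),end="; ")
    print()
hsv=cv2.cvtColor(im,cv2.COLOR_BGR2HSV)[...,1].astype(float)
print("sat rows front"); 
for r in (124,127,129,151,154,156): print(r,hsv[r,236:256].astype(int))
# knob head blob
hh=cv2.cvtColor(im,cv2.COLOR_BGR2HSV); m=((g<75)&(hh[...,1]>90)).astype(np.uint8); m[:, :200]=0; m[:,245:]=0; m[:120]=0; m[165:]=0
ct=max(cv2.findContours(m,0,1)[0],key=cv2.contourArea); print(cv2.minEnclosingCircle(ct))
for z in (.071,.084): print(atz("wrist",cv2.minEnclosingCircle(ct)[0],z,P))
for px,z in (([289,102],.042),([288,171],.042),([246.5,123],.039),([246.5,157],.039)): print(px,atz("wrist",px,z,P))
```

```text
plate band 86
86 nan 135; 89 287.5 101; 92 287.65 81; 95 287.68 83; 98 287.64 81; 101 289.68 55; 104 291.97 73; 107 291.45 78; 110 291.54 79; 113 291.63 79; 116 291.38 80; 
plate band 158
158 290.87 75; 161 291.17 85; 164 291.24 85; 167 291.29 84; 170 289.03 59; 173 288.24 79; 176 287.73 83; 179 287.7 83; 182 287.78 85; 185 287.72 94; 
sat rows front
124 [ 43  45  42  43  45  45  44  43  44  56 103 133 141 145 138 143 138 140
 138 134]
127 [ 41  45  42  40  43  45  44  45  44  58  96 133 141 142 138 141 147 144
 143 144]
129 [ 44  43  43  45  49  47  45  44  49  64 103 134 137 143 140 143 141 141
 143 143]
151 [ 87  60  46  46  40  44  44  42  40  48  67 111 137 142 140 141 141 146
 143 146]
154 [ 76  70  70  66  64  70  68  70  67  73  98 125 144 144 145 142 142 146
 146 143]
156 [131 134 128 133 128 134 132 130 133 139 136 138 143 146 141 143 139 146
 141 144]
((222.0, 143.5), 16.650924682617188)
[ 0.5596 -0.0653  0.071 ]
[ 0.5614 -0.0672  0.084 ]
[289, 102] [ 0.5998 -0.1293  0.042 ]
[288, 171] [ 0.5288 -0.1314  0.042 ]
[246.5, 123] [ 0.5772 -0.0862  0.039 ]
[246.5, 157] [ 0.5417 -0.0865  0.039 ]<stdin>:10: RuntimeWarning: invalid value encountered in scalar divide
```

Run:
```python
import numpy as np,cv2
im=np.load("w2.npy"); cv2.imwrite("pics/z.png",cv2.resize(im[80:195,205:320],None,fx=5,fy=5,interpolation=cv2.INTER_NEAREST))
```

```text
(no output)
```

View pics/z.png

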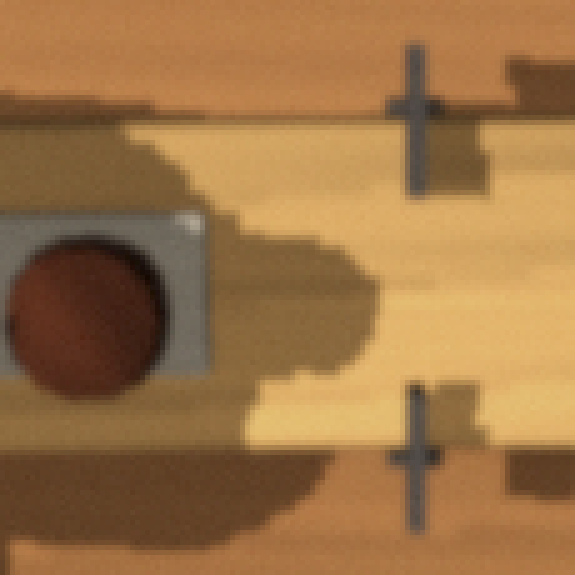

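The zoom shows both plates as thin vertical lines at source column 287.6, spanning rows 88-119 and 156-187. The gate front's top edge is at column ≈245.9, rows 123-155.

Run:
```python
from h import *
import pickle
np.set_printoptions(precision=4,suppress=True)
P=pickle.load(open("w2.pkl","rb"))
for z in (.04,.046):
  a=atz("wrist",[287.6,103.5],z,P);b=atz("wrist",[287.7,171.5],z,P)
  f=[atz("wrist",p,.039,P) for p in ([245.8,123],[246.4,155])]
  u=(a-b)[:2];u/=np.linalg.norm(u);pull=np.array([u[1],-u[0]]);
  F=(f[0]+f[1])/2; M=(a+b)/2
  for pd in (pull,np.array([.035,-.9994])):
    print(M,F,pd,"pull",(M-F)[:2]@pd,"knob est",F[:2]-.02*pd)
```

```text
[ 0.563  -0.1296  0.04  ] [ 0.5605 -0.0859  0.039 ] [ 0.0456 -0.999 ] pull 0.04371999560797431 knob est [ 0.5596 -0.0659]
[ 0.563  -0.1296  0.04  ] [ 0.5605 -0.0859  0.039 ] [ 0.035  -0.9994] pull 0.043712660876862396 knob est [ 0.5598 -0.0659]
[ 0.5637 -0.1294  0.046 ] [ 0.5605 -0.0859  0.039 ] [ 0.0456 -0.999 ] pull 0.04358475634606902 knob est [ 0.5596 -0.0659]
[ 0.5637 -0.1294  0.046 ] [ 0.5605 -0.0859  0.039 ] [ 0.035  -0.9994] pull 0.04356964203625569 knob est [ 0.5598 -0.0659]
```

>>> {"name": "drive_tool", "arguments": {"moves": [[0.0295,0.0545,0,0,0,0],[0.0295,0.0545,-0.03,0,0,0],[0.0295,0.0545,-0.07,0,0,0],[0.0295,0.0545,-0.11,0,0,0],[0.0295,0.0545,-0.14,0,0,0],[0.0295,0.0545,-0.165,0,0,0],[0.0295,0.0545,-0.19,0,0,0],[0.0295,0.0545,-0.21,0,0,0],[0.0295,0.0545,-0.225,0,0,0],[0.0295,0.0545,-0.234,0,0,0],[0.0295,0.0545,-0.234,0,0,0],[0.0295,0.0545,-0.234,0,0,0]]}}

```text
time_s: 13.18
tcp_pos: [0.5597, -0.0669, 0.0529]
tcp_rot: [[0.999, 0.035, -0.0], [0.035, -0.999, 0.0], [-0.0, -0.0, -1.0]]
ft_force: [0.6, 1.0, 0.9]
opening: 0.0851
gripper_force: 0.0
```

>>> {"name": "drive_tool", "arguments": {"moves": [[0,0,0,0,0,0],[0,0,0,0,0,0],[0,0,0,0,0,0],[0,0,0,0,0,0],[0,0,0,0,0,0],[0,0,0,0,0,0],[0,0,0,0,0,0],[0,0,0,0,0,0]], "jaw": 0.02, "force": 60}}

```text
time_s: 13.85
tcp_pos: [0.5599, -0.0667, 0.0535]
tcp_rot: [[0.999, 0.035, 0.001], [0.035, -0.999, 0.0], [0.001, -0.0, -1.0]]
ft_force: [-3.4, 3.4, 12.1]
opening: 0.0293
gripper_force: 58.3
```

>>> {"name": "drive_tool", "arguments": {"moves": [[0,-0.003,0.0005,0,0,0],[0.0005,-0.01,0.0005,0,0,0],[0.0007,-0.018,0.0005,0,0,0],[0.001,-0.026,0.0005,0,0,0],[0.0013,-0.034,0.0005,0,0,0],[0.0015,-0.04,0.0005,0,0,0],[0.0016,-0.0436,0.0005,0,0,0],[0.0016,-0.0436,0.0005,0,0,0],[0.0016,-0.0436,0.0005,0,0,0],[0.0016,-0.0436,0.0005,0,0,0]]}}

```text
time_s: 14.68
tcp_pos: [0.5617, -0.1096, 0.0536]
tcp_rot: [[0.999, 0.035, 0.001], [0.035, -0.999, 0.001], [0.001, -0.001, -1.0]]
ft_force: [0.5, 7.1, 3.7]
opening: 0.0289
gripper_force: 60.2
```

Run:
```python
from h import *
np.set_printoptions(precision=4,suppress=True)
o=env.get_obs(); print(o["tcp_pos"],o["ft_force"],o["opening"])
P=env.camera_params("wrist"); w=env.snapshot("wrist"); S=env.camera_params("scene");s=env.snapshot("scene"); np.save("w3.npy",w)
def pc(n,c,P,X,im,h):
    u,v=proj(c,X,P).astype(int); print(n,u,v); u0=min(max(u-h,0),560-2*h);v0=min(max(v-h,0),420-2*h); print("crop origin",u0,v0)
    return cv2.resize(im[v0:v0+2*h,u0:u0+2*h],(400,400),interpolation=cv2.INTER_CUBIC)
M=[.5635,-.1295,.04]
cv2.imwrite("pics/f.png",np.hstack([pc("w","wrist",P,M,w,100),pc("s","scene",S,M,s,40)]))
print("predicted plates px",proj("wrist",[.599,-.128,.043],P),proj("wrist",[.528,-.131,.043],P))
```

```text
[ 0.5617 -0.1096  0.0536] [0.4741 7.1227 3.7442] 0.02886672121401279
w 319 266
crop origin 219 166
s 257 283
crop origin 217 243
predicted plates px [322.7519 196.0534] [318.2316 334.3173]
```

View pics/f.png

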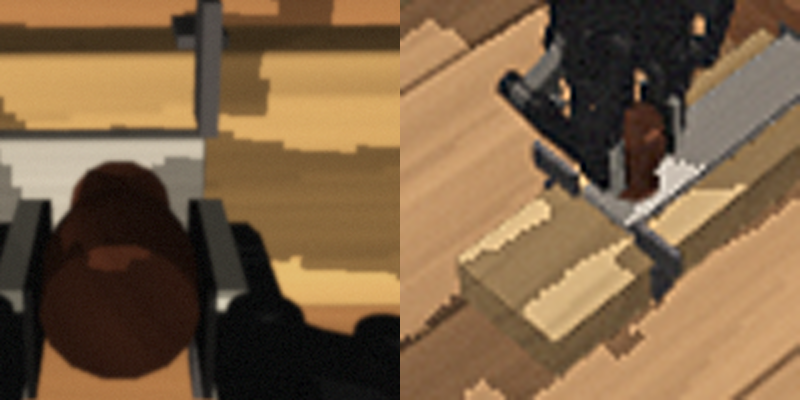

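Left (wrist): the gate front's edge is at crop column 203, next to the plate's top face spanning columns 200-218. The gate is near the level, possibly 1-2 mm short. I'll quantify it.

Run:
```python
from h import *
np.set_printoptions(precision=4,suppress=True)
P=env.camera_params("wrist"); w=np.load("w3.npy")
g=cv2.cvtColor(w,cv2.COLOR_BGR2GRAY); s=cv2.cvtColor(w,cv2.COLOR_BGR2HSV)[...,1]
for r in (190,205,215,225,230): print("plate",r,g[r,312:334])
for r in (238,242,246,250,254): print("gate",r,s[r,312:334])
for X in ([.5835,-.1295],):
  pd=np.array([.04,-.9992])
  for nm,off,z in (("plate back top",-.002,.046),("plate front top",.002,.046),("plate back bot",-.002,.03),("mark level@.039",0,.039)):
    q=np.array(X)+[.0,0]; q=q+pd*off; print(nm,proj("wrist",[*q,z],P))
print("front est",[atz("wrist",[c,244],.039,P) for c in (319.5,320.5)])
```

```text
plate 190 [69 73 71 64 55 48 45 51 65 77 80 81 82 78 81 79 78 69 57 50 49 53]
plate 205 [163 165 162 145  98  56  51  58  72  80  79  80  80  80  81  81  84  87
  90  89  92  94]
plate 215 [162 161 152 126  82  53  48  61  76  79  78  82  82  81  82  83  85  89
  93  89  91  93]
plate 225 [178 176 174 161 120  73  56  66  77  82  79  81  82  82  82 102 133 162
 175 176 174 173]
plate 230 [113 111 109 109 101  79  64  69  78  80  83  82  82  79  83 106 139 161
 166 167 166 168]
gate 238 [ 41  41  39  41  40  40  40  40  47  72 117 137 143 145 141 137 138 147
 146 144 143 141]
gate 242 [ 41  40  43  40  40  41  41  41  48  79 119 144 147 148 145 146 137 142
 142 145 143 142]
gate 246 [ 43  43  44  45  43  43  45  46  58  90 127 140 142 147 144 145 144 144
 141 143 146 143]
gate 250 [ 45  46  48  45  47  45  46  42  61  97 128 142 143 139 141 141 141 141
 145 146 142 139]
gate 254 [ 40  47  43  47  44  43  48  45  63 106 132 137 143 141 141 140 140 139
 143 142 140 138]
plate back top [319.97   231.8935]
plate front top [329.0485 231.8709]
plate back bot [316.4721 219.8202]
mark level@.039 [322.7223 226.3328]
front est [array([ 0.5747, -0.1286,  0.039 ]), array([ 0.5747, -0.1291,  0.039 ])]
```

The gate front is at y = -0.1294 and the mark line at the same x is at -0.1293, so it is level within about 0.2 mm. The grip is steady, so I'll hand in.

Run:
```python
from h import *
print(env.hand_in())
```

```text
the job is handed in; nothing more can be done
None
```

The lid is sitting flat, knob up, on the plywood board; the gate is pulled level with the marks (to about 0.2 mm by my camera measurement) and still held by the gripper; and the job is handed in, with no verdict returned.

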